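# Put the solvent jars away in the sash cabinet

## Task

Put all the amber solvent jars away in the grey cabinet for the night. Raise the clear sash fully by its handle, draw the shelf fully out by its wooden pull, stand every jar upright on it and only then push the shelf fully home with the jars on it; then lower the sash right down, and only then press the lock lever on the roof down until its catch holds it. Leave the mug of brushes, the wooden box and the tape roll where they are.

Things in the scene. Friction and masses are not known exactly. Their poses are not given: they have to be found in the camera images.
- cabinet: fixed grey cabinet, 330 mm wide (its x), 220 mm deep, roof top 145 mm above the table. Origin on the table under the middle of the front face; its +y points out of the front, x along the front, z up. It stands in a different place and yaw each time. The sash runs just in front of the face (y +6 to +16 mm) between two aluminium guides at x = +-166 mm (14 mm wide) that stand 215 mm tall
- sash (a joint): height of the clear sash, m: 0 = right down, 0.105 = fully up. It weighs 0.35 kg and stays where it is left (about 6 N of friction: 10 N to lift, 3 N to push down). Panel 312 mm wide, its lower edge 44 mm above the table when down (just above shelf and pull, which can slide under it, but jars cannot) and 149 mm when up; its top edge 145 mm when down
- sash_handle (a point): centre of the wooden bar on top of the sash: 110 mm long along the cabinet's x, 16 mm thick (along the cabinet's y), 18 mm tall, 36 mm above the sash's top edge, on two thin posts 80 mm apart; pinch it from above. It rises with the sash: 181 mm above the table when down, 286 mm when up
- shelf (a joint): how far the steel pull-out shelf is drawn out of the cabinet's front along the cabinet's +y, m: 0 = fully home, 0.17 = fully out. About 3 N of friction; stays where it is left
- shelf_floor (a point): centre of the shelf's floor, on its top face, 28 mm above the table; axes as the cabinet's. Inside the 6 mm rim the floor is 296 mm (x) by 181 mm (y). At shelf 0 it lies 98 mm behind the cabinet's origin (y = -98.5 mm), fully out at y = +71.5 mm; the rearmost 35 mm of it then lie behind or under the raised sash
- shelf_pull (a point): middle of the outer part of the shelf's wooden pull, a straight tongue 18 mm wide (x) and 22 mm tall (18 to 40 mm above the table) that runs out along the cabinet's y; this point is 29 mm above the table and 31 mm from the tongue's free end, at y = +85 mm from the cabinet's origin when the shelf is home; pinch it across from above
- lever (a joint): angle of the lock lever on the roof, rad: 0 = up (sprung up), 0.42 = down on its stop. Pressing at the pad takes 4 N at first and up to about 9 N; past 0.36 a sprung pawl beside the arm snaps over it, so that when let go it comes back only to about 0.345 and stays there; let go earlier, it springs up to 0. Once caught it does not come up again
- lever_pad (a point): middle of the top of the rubber pad (36 x 36 mm) at the end of the lock lever, on the roof behind the sash; press it straight down. The lever's pivot lies 125 mm from the pad towards the cabinet's +x, 168 mm above the table at cabinet (+75, -145) mm. Pad top 216 mm above the table when up, at cabinet (-41, -145) mm; 170 mm at 0.38 and 165 mm on the stop, at cabinet (-50, -145) mm
- jar1: amber glass jar with a dark steel screw lid, closed: glass 64 mm diameter and 50 mm tall, lid 40 mm diameter from 50 to 75 mm above the foot (grip it by the lid). About 250 g. Origin at the centre of its underside, z up when upright. May be absent (None from the start)
- jar2: amber glass jar with a dark steel screw lid, closed: glass 64 mm diameter and 50 mm tall, lid 40 mm diameter from 50 to 75 mm above the foot (grip it by the lid). About 250 g. Origin at the centre of its underside, z up when upright. May be absent (None from the start)
- jar3: amber glass jar with a dark steel screw lid, closed: glass 64 mm diameter and 50 mm tall, lid 40 mm diameter from 50 to 75 mm above the foot (grip it by the lid). About 250 g. Origin at the centre of its underside, z up when upright. May be absent (None from the start)
- jar4: amber glass jar with a dark steel screw lid, closed: glass 64 mm diameter and 50 mm tall, lid 40 mm diameter from 50 to 75 mm above the foot (grip it by the lid). About 250 g. Origin at the centre of its underside, z up when upright. May be absent (None from the start)
- brush_mug: white mug 76 mm across and 85 mm tall holding three brushes (up to 180 mm); origin at its foot; not to be moved
- palette_box: flat wooden box 100 x 150 x 35 mm; origin under its centre; not to be moved
- tape_roll: roll of paper tape lying flat, 100 mm across, 30 mm tall; origin under its centre; not to be moved
Mind the look-alikes: they are no part of the job. Leave any turquoise or yellow look-alike of the jar2 alone.

How it is judged:
By the outcome, as a careful person would: the job done as asked, in the order asked, and still so for the second after the job is handed in, with the robot touching nothing.
Of jar1, jar2, jar3, jar4 only 2 to 4 are there at a start; the rules pass over those that are not, and their reading is None.
At some moment in a run one of jar1, jar2, jar3, jar4 may be knocked a few centimetres aside while the robot is not near it.
It also fails if it takes over 210 s, if anything falls off the work surface, if the arm or the gripper's body presses on something with over 40 N, if the wrist force passes 120 N, or if a joint passes its speed limit or range.

## Robot

A 6-joint arm with a two-finger parallel gripper is mounted at the origin on the work surface. World frame = base frame: x ahead of the robot, y to its left, z up, the work surface at z = 0. Lengths are in mm, angles in rad, forces in N, time in s.
With the tool pointing down it reaches from about 350 to 975 mm from the base axis. Payload 7.1 kg.
Tool frame: the origin (TCP) lies at the centre of the arm's flange, where the gripper is bolted on; the fingertips stand 182 mm ahead of it and the grasp point (between the pads) lies 163 mm ahead of it; x points along the fingers, y is the direction in which the jaws open and shut, and the axes are right-handed (so a half turn about x gives the same grasp; the last joint's range is limited). The gripper opens to 88 mm and grips with 3 to 60 N. Pads are 20 mm wide; open, the fingers measure 115 mm over their backs; the gripper's body (75 mm by 178 mm) begins 61 mm behind the grasp point.
Start: joints at [1.25, 0.423, 1.63, -0, 1.089, -0.019], TCP at [185.743, 596.746, 404.675] pointing down, gripper open.
Joint ranges: [-3, 3], [-0.9, 2.11], [0.09, 2.58], [-1.31, 4.45], [0.11, 2.69], [-2.54, 2.54]. Speed limits (rad/s): [2.39, 2.39, 3.01, 3.14, 3.14, 3.14].

## Interface

Orientations are given as a rotation vector (axis times angle).
In Python, from workcell import readout, viewer, workorder, models gives the robot as it stands. The module is installed in compiled form; this text tells all that it offers.
- The arm moves only by the tool apply_moves, never from a script. Its argument "commands" is a list that holds one entry, the list of rows, each a list of 4 numbers: the shift along the world's x, y, z in m, then the turn about the world's z in rad. A call has 1 to 8 rows; each row is the pose to reach, as a shift and turn from the pose commanded when the call began; what a row does not reach only later rows make up. A row lasts 1/8 s, in which the tool goes at most 62.5 mm and 10.7 degrees, less where a joint would pass 70% of its speed; a pose out of reach is approached as far as the arm can. A call with a gripper value outside its range is refused whole. "gripper" is the finger opening in m, from 0 to 0.0878, set as the call begins (left out, the last holds). The fingers move at their own pace and stop on an object; the grip force is fixed at half the most. Time passes only in rows, so rows that repeat a pose let the fingers close. It gives the time, the measured TCP pose, the force and the opening at its end, in the units of the state.
- readout.get_obs(): the state, without advancing time (a new reading comes with each control period).
- viewer.get_image(name): name is "scene" or "top" or "wrist"; returns a dict with "color" (420x560x3 uint8, red, green, blue), "vertical_fov" (degrees; the focal length in pixels is half the picture's height over the tangent of half this angle, whatever the lens; pixels are square), "cx", "cy" (the principal point, pixels), "D" ([k1, k2, p1, p2, k3] as OpenCV has them; the pictures are not rectified), "rvec" (rotation vector, rad) and "tvec" (3), from world to camera coordinates, as OpenCV has them. Camera axes: x right, y down, z forward; pixel columns grow to the right and rows downward; lengths in mm; the calibration is good to about 2 mm. A picture is of the moment at which its call begins. There is no depth.
- workorder.close_job(): hands the job in, once; it reports no verdict.
Trained networks look in the newest picture that a camera, given by its name, has taken for a name from the list of things; names that differ only in an ending like _2 or _b are one class to them, and where a whole thing is asked for, a point or a joint stands for the part that bears it (a point fixed in the world has none). Each returns a list of dicts, best first, with "conf" (0 to 1); they miss things now and then, are a little off and sometimes report something else, mostly with a low value. They report only what shows in the picture. A call takes as long as a camera call. They do not tell look-alikes from the thing itself.
- models.search_frame(camera, label): "position" ([x, y, z] in mm, in world coordinates, good to about 4 mm: the middle of the surface that is visible of it).
- models.place_of(camera, label): "position" ([x, y, z] in mm, in world coordinates, good to about 4 mm: a listed point, or the origin of a listed thing).
The state is a dict: "t": time; "qpos": joint angles; "qvel": joint speeds; "joint_torque": joint torques, N m; "ee_pos": TCP position; "orientation": TCP orientation; "ft_force": force on the tool from outside, world axes, zero at the start; "moment": the same for the moment, N m; "width": finger opening in mm.
Only numpy, scipy, OpenCV 4.12 (cv2) and the standard library are available. Lean on these libraries where they do the work, as an engineer would, in place of code of your own. Each camera call takes 0.05 s, during which the arm holds its last target.

## Working session

There is one attempt and no reset: what is moved stays moved. The work goes in short steps, Python scripts to look and compute and a tool call to move; the robot and the scene stay as the last step left them, time stands still between calls to the robot, and variables do not carry over. Pictures are saved under pics/ and viewed, and the job is handed in when it is done.

Besides the shell and the picture viewer there is one more tool, called after ">>>" as name(argument=value, ...) on one line, values as JSON. apply_moves: Moves the arm, as the interface text tells. Its arguments: {"type":"object","properties":{"commands":{"type":"array","items":{"type":"array","items":{"type":"array","items":{"type":"number"}}}},"gripper":{"type":"number"}},"required":["commands"]}

```bash
mkdir -p pics; python3 - <<'E'
from workcell import readout, viewer, models
import cv2
o=readout.get_obs(); print(o['t'],o['ee_pos'],o['orientation'],o['width'],o['ft_force'])
for n in ("scene","top","wrist"):
    d=viewer.get_image(n); cv2.imwrite(f'pics/{n}0.png',d['color'][...,::-1]); print(n,d['vertical_fov'],d['cx'],d['cy'],d['D'],d['rvec'],d['tvec'])
for c in ("scene","top"):
  for l in ("jar1","cabinet","sash_handle","shelf_pull","shelf_floor","lever_pad","brush_mug","palette_box","tape_roll"):
    print(c,l,[(round(r['conf'],2),[round(float(v)) for v in r['position']]) for r in models.place_of(c,l)])
print(readout.get_obs()['t'])
E
```

```text
0.0 [185.64748958 596.50078513 403.90482186] [ 0.23567968  1.55805657 -0.23806931] 87.88671079737766 [-0.10926157  0.51651459  0.30882068]
scene 51.12239149865972 281.81857130252837 215.5779705827548 [0.03444106 0.         0.         0.         0.        ] [ 1.9947472   1.42146991 -0.58241741] [-244.25354639 -249.07745937 1488.18939358]
top 49.047797869883354 273.01607818020847 210.42134392113238 [-0.00947774  0.          0.          0.          0.        ] [ 2.18967291 -2.14246756  0.16141074] [  29.9952834   515.96331308 1388.33593943]
wrist 58.4328585742776 273.0844236747643 212.02508197605744 [0.00347449 0.         0.         0.         0.        ] [-2.33930645 -1.72117118 -0.24149049] [-624.04218769  -32.91876882  391.07971483]
scene jar1 [(0.93, [550, 475, 2]), (0.88, [460, 383, 1]), (0.87, [580, 362, 0]), (0.85, [598, 260, 0]), (0.81, [423, 200, 2]), (0.81, [678, 452, 2])]
scene cabinet [(0.72, [538, -185, 3])]
scene sash_handle [(0.95, [533, -173, 196]), (0.38, [281, 306, 0])]
scene shelf_pull [(0.85, [524, -89, 32])]
scene shelf_floor [(0.47, [766, 121, 1])]
scene lever_pad [(0.74, [510, -333, 219])]
scene brush_mug [(0.79, [762, 124, 3])]
scene palette_box [(0.9, [728, 300, -6])]
scene tape_roll [(0.84, [280, 304, 0])]
top jar1 [(0.97, [604, 256, -2]), (0.97, [679, 453, -6]), (0.63, [578, 361, 1]), (0.56, [423, 201, -1]), (0.56, [460, 383, 3])]
top cabinet [(0.65, [539, -183, 0]), (0.33, [511, -333, 217])]
top sash_handle [(0.59, [528, -173, 196])]
top shelf_pull [(0.72, [522, -85, 33]), (0.64, [277, 304, 3])]
top shelf_floor []
top lever_pad [(0.86, [510, -334, 214])]
top brush_mug [(0.68, [766, 120, 3])]
top palette_box [(0.77, [722, 293, 0])]
top tape_roll [(0.88, [278, 303, 0])]
1.05
```

View pics/scene0.png

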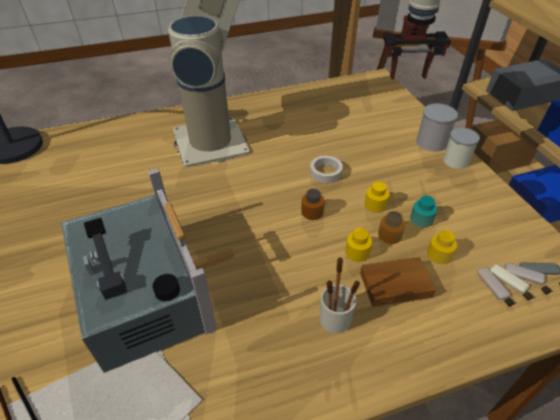

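View pics/top0.png

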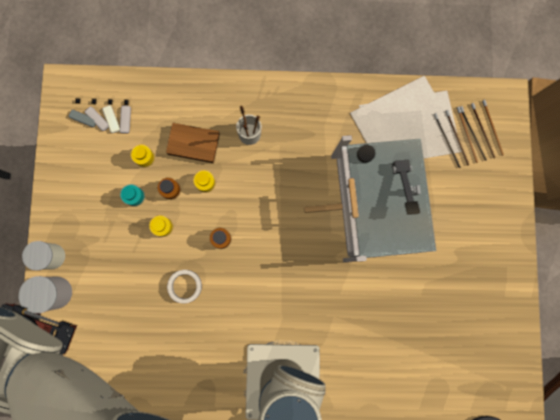

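View pics/wrist0.png

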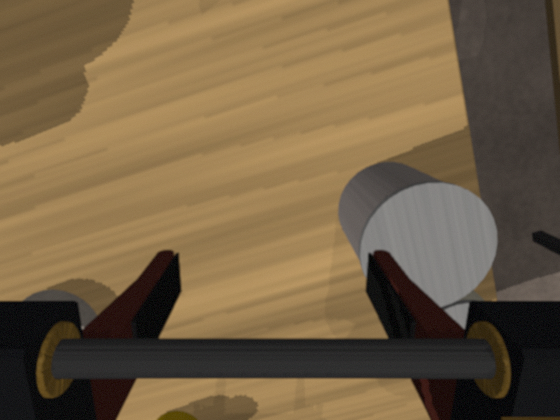

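Amber jars are at scene (313,205) and (392,227). The look-alikes are yellow at (377,197), (359,244) and (443,247), and turquoise at (424,211). I'll crop to check these and fit the cabinet's pose.

```bash
cat > h.py <<'E'
import numpy as np, cv2
def K(d):
    h=d['color'].shape[0]; f=h/2/np.tan(np.radians(d['vertical_fov'])/2)
    return np.array([[f,0,d['cx']],[0,f,d['cy']],[0,0,1.]])
def proj(d,P):
    return cv2.projectPoints(np.float64(P).reshape(-1,1,3),np.float64(d['rvec']),np.float64(d['tvec']),K(d),np.float64(d['D']))[0].reshape(-1,2)
def back(d,uv,z):
    n=cv2.undistortPoints(np.float64(uv).reshape(-1,1,2),K(d),np.float64(d['D'])).reshape(-1,2)
    R=cv2.Rodrigues(np.float64(d['rvec']))[0]; t=np.float64(d['tvec']).ravel()
    C=-R.T@t; r=np.c_[n,np.ones(len(n))]@R
    return C+r*((z-C[2])/r[:,2])[:,None]
def cab(p,P):
    x,y,a=p; c,s=np.cos(a),np.sin(a); P=np.float64(P).reshape(-1,3)
    return np.c_[x+c*P[:,0]-s*P[:,1], y+s*P[:,0]+c*P[:,1], P[:,2]]
E
python3 - <<'E'
from h import *
from workcell import viewer
for n in ("scene","top"):
    d=viewer.get_image(n); im=d['color'][...,::-1]
    for x,y in ((423,200),(580,362)):
        u,v=proj(d,[[x,y,40]])[0]; print(n,u,v)
    c=im[140:270,280:480] if n=="scene" else im[120:320,110:260]
    c2=im[160:370,50:270] if n=="scene" else im[120:280,290:450]
    cv2.imwrite(f'pics/{n}_j.png',cv2.resize(c,None,fx=3.5,fy=3.5 if n=="scene" else 3,interpolation=cv2.INTER_CUBIC)[:600])
    cv2.imwrite(f'pics/{n}_c.png',cv2.resize(c2,None,fx=3 if n=="scene" else 3.5,fy=2.8 if n=="scene" else 3.5,interpolation=cv2.INTER_CUBIC)[:600])
E
```

```text
scene 311.39017298420345 201.8600074643519
scene 390.8181887723045 226.9117164990611
top 220.22032565734014 238.99101473457387
top 169.2294718828442 186.79070863468905
```

View pics/scene_j.png

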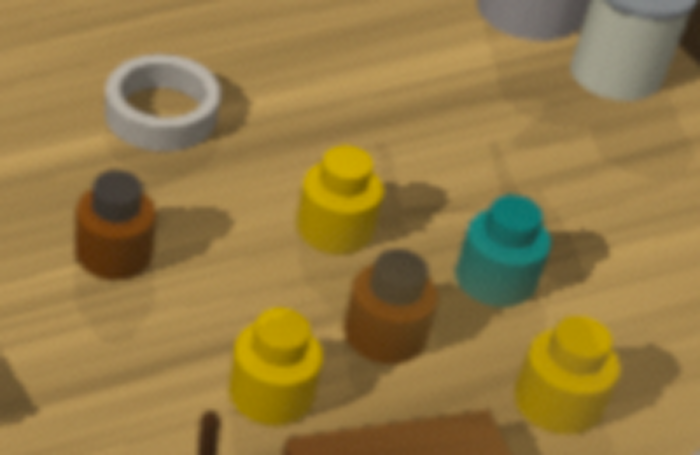

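View pics/top_c.png

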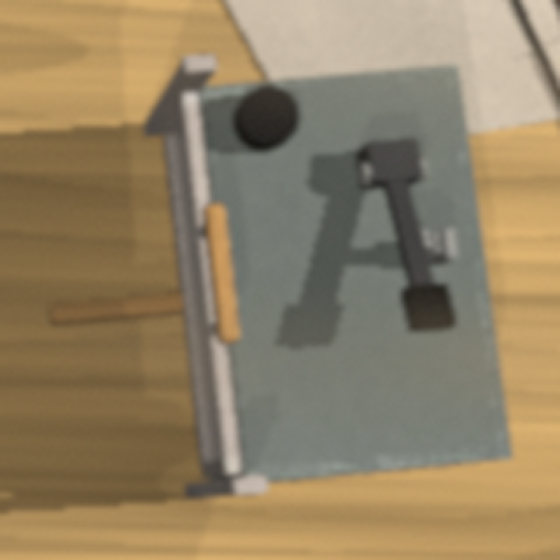

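View pics/scene_c.png

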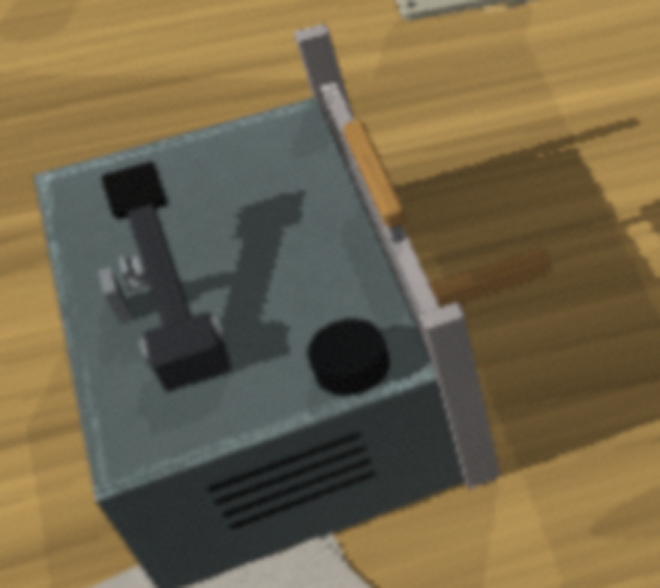

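```bash
cat >> h.py <<'E'
E
python3 - <<'E'
from h import *
from workcell import viewer
from scipy.optimize import least_squares
T=viewer.get_image("top"); S=viewer.get_image("scene")
P=[[165,-220,145],[-165,-220,145],[55,11,188],[-55,11,188],[166,11,215],[-166,11,215]]
t=np.array([[457,67],[510,457],[217,206],[231,340],[199,63],[248,486]])/3.5+[290,120]
Ps=[[-165,-220,145],[165,-220,145],[-166,11,215],[166,11,215]]
s=np.array([[38,177],[100,497],[313,33],[443,317]])/[3,2.8]+[50,160]
def r(p): return np.r_[(proj(T,cab(p,P))-t).ravel(),(proj(S,cab(p,Ps))-s).ravel()]
o=least_squares(r,[538,-184,0.1],loss='soft_l1',x_scale=[10,10,.1]); p=o.x
print(p,np.degrees(p[2])); print(r(p).reshape(-1,2).round(1).tolist())
np.save('cab.npy',p)
for n,q in dict(handle=[0,11,181],pull=[0,85,29],pullout=[0,255,29],pad=[-41,-145,216],padd=[-50,-145,165],floor=[0,71.5,28]).items(): print(n,cab(p,q)[0].round(1))
for n,d in (("scene",S),("top",T)):
  im=d['color'][...,::-1].copy()
  for q in ([0,11,190],[0,85,40],[0,116,40],[-41,-145,216],[165,0,145],[-165,0,145],[165,-220,145],[166,16,215],[-166,16,215],[165,-220,0]):
    u=proj(d,cab(p,q))[0]; cv2.circle(im,tuple(int(round(v)) for v in u),2,(0,0,255),-1)
  c=im[150:370,40:280] if n=="scene" else im[120:280,290:450]
  cv2.imwrite(f'pics/{n}_fit.png',cv2.resize(c,None,fx=2.7,fy=2.7))
E
```

```text
[ 5.35263079e+02 -1.82181423e+02  1.13471349e-01] 6.501429389209835
[[-0.5, -1.1], [-0.2, 0.2], [-3.0, 0.0], [-2.5, 0.9], [-0.6, -0.5], [-0.6, -0.7], [-1.6, -1.1], [-1.9, 1.5], [-0.5, -0.7], [-0.6, -0.8]]
handle [ 534.  -171.3  181. ]
pull [525.6 -97.7  29. ]
pullout [506.4  71.2  29. ]
pad [ 510.9 -330.9  216. ]
padd [ 502.  -331.9  165. ]
floor [ 527.2 -111.1   28. ]
```

View pics/scene_fit.png

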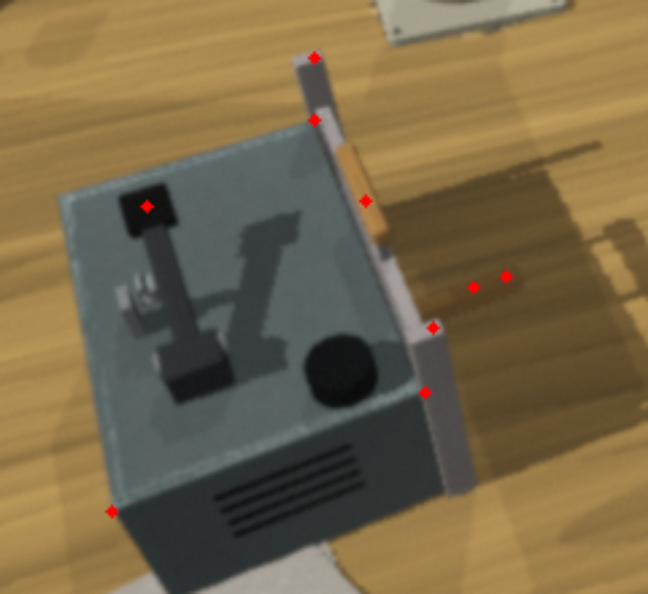

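View pics/top_fit.png

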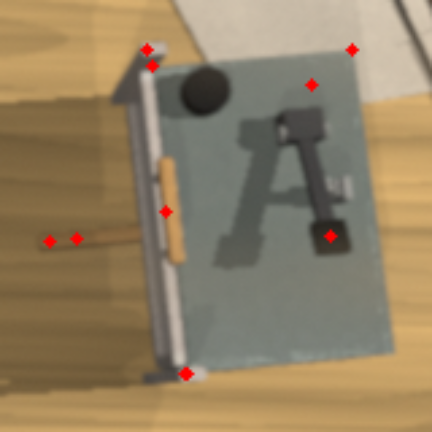

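```bash
python3 - <<'E'
from h import *
from workcell import viewer
from scipy.optimize import least_squares
T=viewer.get_image("top"); S=viewer.get_image("scene")
def pts(p):
    h,s=p[3],p[4]
    a=cab(p[:3],[[165,-220,145],[-165,-220,145],[55,11,190+h],[-55,11,190+h],[166,11,215],[-166,11,215],[0,116+s,40]])
    b=cab(p[:3],[[-165,-220,145],[165,-220,145],[-166,11,215],[166,11,215],[-55,11,190+h],[55,11,190+h],[0,116+s,36]])
    return np.r_[proj(T,a),proj(S,b)]
t=np.array([[457,67],[510,457],[217,206],[231,340],[199,63],[248,486],[52,314]])/3.5+[290,120]
s=np.array([[38,177],[100,497],[313,33],[443,317],[353,124],[391,218],[549,257]])/[3,2.8]+[50,160]
m=np.r_[t,s]
r=lambda p:(pts(p)-m).ravel()
o=least_squares(r,[538,-184,0.1,0,0],loss='soft_l1',x_scale=[10,10,.1,10,10]); p=o.x
print(p); print(r(p).reshape(-1,2).round(1).tolist())
np.save('cab.npy',p)
for n,q in dict(handle=[0,11,181+p[3]],pull=[0,85+p[4],29],pullout=[0,255,29],pad=[-41,-145,216],padd=[-50,-145,165],floor=[0,71.5,28]).items(): print(n,cab(p[:3],q)[0].round(1))
print(cab(np.r_[0,0,p[2]],[0,1,0]))
E
```

```text
[ 5.34964440e+02 -1.82414120e+02  1.12740656e-01  1.20263375e+01
  1.36400508e+01]
[[-0.3, -1.0], [-0.2, 0.4], [-2.0, -0.9], [-1.4, 0.4], [-0.5, -0.4], [-0.5, -0.6], [-0.9, -0.6], [-1.7, -1.2], [-2.1, 1.3], [-0.6, -0.8], [-0.8, -0.9], [-0.4, 0.0], [1.0, -0.4], [-1.1, -0.6]]
handle [ 533.7 -171.5  193. ]
pull [523.9 -84.4  29. ]
pullout [506.3  71.   29. ]
pad [ 510.5 -331.1  216. ]
padd [ 501.6 -332.1  165. ]
floor [ 526.9 -111.4   28. ]
[[-0.11250198  0.9936515   0.        ]]
```

```bash
cat > st.py <<'E'
from h import *
from workcell import readout
o=readout.get_obs(); R=cv2.Rodrigues(np.float64(o['orientation']))[0]
print('t',round(o['t'],2),'tcp',np.round(o['ee_pos'],1),'F',np.round(o['ft_force'],1),'w',round(o['width'],1),'q',np.round(o['qpos'],2))
print('x',R[:,0].round(3),'jaw ang',round(float(np.arctan2(R[1,1],R[0,1])),4))
E
python3 st.py
```

```text
t 1.35 tcp [185.7 596.7 404.7] F [-0.3 -0.2 -1. ] w 87.6 q [ 1.25  0.42  1.63 -0.    1.09 -0.02]
x [ 0.  0. -1.] jaw ang 1.269
```

>>> apply_moves(commands=[[[0.024,-0.052,0.02,0.03],[0.048,-0.105,0.02,0.06],[0.072,-0.158,0.02,0.09],[0.096,-0.211,0.02,0.12],[0.12,-0.264,0.02,0.15],[0.144,-0.317,0.02,0.18],[0.168,-0.37,0.02,0.21],[0.192,-0.423,0.02,0.24]]])

```text
t: 2.35
ee_pos: [378.2, 172.0, 425.1]
orientation: [0.048, 1.569, -0.047]
ft_force: [0.5, 0.2, 0.2]
width: 88.2
```

>>> apply_moves(commands=[[[0.024,-0.052,0,0.03],[0.048,-0.105,0,0.06],[0.072,-0.158,0,0.09],[0.096,-0.211,0,0.12],[0.12,-0.264,0,0.15],[0.144,-0.317,0,0.174],[0.156,-0.345,0,0.174],[0.156,-0.345,0,0.174]]])

```text
t: 3.35
ee_pos: [534.2, -173.0, 424.5]
orientation: [-0.086, 1.569, 0.086]
ft_force: [0.3, -0.3, -0.1]
width: 87.8
```

```bash
python3 st.py; python3 - <<'E'
from h import *
from workcell import viewer,models
d=viewer.get_image("wrist"); p=np.load('cab.npy')
im=d['color'][...,::-1].copy()
for x in(-55,0,55):
    u=proj(d,cab(p[:3],[x,11,190+p[3]]))[0]; cv2.circle(im,tuple(int(round(v)) for v in u),3,(0,0,255),-1)
cv2.imwrite('pics/w1.png',im)
print(models.place_of("wrist","sash_handle"))
E
```

```text
t 3.35 tcp [ 534.2 -173.   424.5] F [ 0.3 -0.3 -0.1] w 87.8 q [-0.33  0.31  1.75 -0.    1.08 -2.01]
x [ 0. -0. -1.] jaw ang 1.6802
[{'position': [534.2, -176.4, 203.7], 'conf': 0.89}, {'position': [522.3, -88.0, 32.1], 'conf': 0.6}, {'position': [532.8, -188.3, -3.0], 'conf': 0.24}]
```

View pics/w1.png

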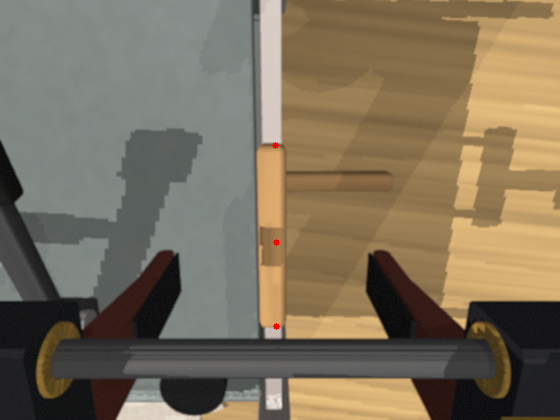

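>>> apply_moves(commands=[[[0,0,-0.025,0.003],[0,0,-0.05,0.003],[0,0,-0.068,0.003],[0,0,-0.068,0.003],[0,0,-0.068,0.003]]])

```text
t: 4.08
ee_pos: [534.0, -171.0, 357.4]
orientation: [-0.091, 1.568, 0.091]
ft_force: [0.7, -0.1, 0.5]
width: 87.8
```

>>> apply_moves(commands=[[[0,0,0,0],[0,0,0,0],[0,0,0,0],[0,0,0,0],[0,0,0,0],[0,0,0,0]]], gripper=0.005)

```text
t: 4.82
ee_pos: [533.7, -171.3, 356.7]
orientation: [-0.09, 1.569, 0.09]
ft_force: [-0.2, -0.0, 0.8]
width: 31.1
```

>>> apply_moves(commands=[[[0,0,0,0],[0,0,0,0],[0,0,0,0]]])

```text
t: 5.2
ee_pos: [533.9, -173.0, 356.6]
orientation: [-0.094, 1.568, 0.088]
ft_force: [1.4, -12.7, -3.8]
width: 15.3
```

>>> apply_moves(commands=[[[0,0,0.015,0],[0,0,0.03,0],[0,0,0.045,0],[0,0,0.06,0],[0,0,0.075,0],[0,0,0.088,0],[0,0,0.088,0]]])

```text
t: 6.08
ee_pos: [533.8, -173.0, 445.0]
orientation: [-0.094, 1.568, 0.087]
ft_force: [-0.5, -11.2, -1.3]
width: 15.6
```

>>> apply_moves(commands=[[[0,-0.001,0.003,0],[0,-0.001,0.006,0],[0,-0.001,0.009,0],[0,-0.001,0.009,0]]])

```text
t: 6.58
ee_pos: [532.8, -173.6, 447.9]
orientation: [-0.092, 1.576, 0.089]
ft_force: [7.6, -13.9, -35.8]
width: 16.0
```

>>> apply_moves(commands=[[[0,0.001,-0.005,0],[0,0.001,-0.005,0],[0,0.001,-0.005,0],[0,0.001,-0.005,0],[0,0.001,-0.005,0]]], gripper=0.06)

```text
t: 7.2
ee_pos: [533.8, -171.1, 449.1]
orientation: [-0.091, 1.568, 0.09]
ft_force: [-0.1, -0.5, 0.1]
width: 59.2
```

>>> apply_moves(commands=[[[0,0.001,0.03,0],[0,0.0,0.06,-0.1],[0,0.03,0.06,-0.25],[0,0.06,0.06,-0.4],[0,0.09,0.06,-0.55],[0,0.11,0.06,-0.7],[0,0.11,0.06,-0.85],[0,0.11,0.06,-1.0]]])

```text
t: 8.2
ee_pos: [533.7, -60.8, 508.9]
orientation: [0.694, 1.457, -0.694]
ft_force: [-0.1, -0.1, 0.5]
width: 60.2
```

```bash
python3 st.py; python3 - <<'E'
from h import *
from workcell import viewer,models
p=np.load('cab.npy')
for c in("scene","top"):
  d=viewer.get_image(c); im=d['color'][...,::-1].copy()
  for q in ([-55,11,295],[55,11,295],[0,116+p[4],40]):
    u=proj(d,cab(p[:3],q))[0]; cv2.circle(im,tuple(int(round(v)) for v in u),2,(0,0,255),-1)
  cv2.imwrite(f'pics/{c}2.png',im)
  for l in("sash_handle","shelf_pull","jar1"): print(c,l,[(round(r['conf'],2),[round(float(v)) for v in r['position']]) for r in models.place_of(c,l)])
E
```

```text
t 8.2 tcp [533.7 -60.8 508.9] F [-0.1 -0.1  0.5] w 60.2 q [-0.14  0.18  1.71 -0.    1.24 -0.82]
x [ 0. -0. -1.] jaw ang 0.6819
scene sash_handle [(0.84, [532, -175, 281]), (0.51, [579, 362, 0]), (0.16, [282, 305, 0])]
scene shelf_pull [(0.81, [526, -88, 31])]
scene jar1 [(0.96, [456, 381, 4]), (0.89, [598, 260, 1]), (0.83, [678, 451, 0]), (0.74, [555, 477, 0]), (0.71, [579, 359, -1]), (0.55, [425, 203, 1])]
top sash_handle [(0.66, [529, -174, 284])]
top shelf_pull [(0.58, [523, -90, 31])]
top jar1 [(0.76, [424, 203, 3]), (0.7, [602, 254, 0]), (0.66, [553, 476, 1]), (0.6, [681, 453, -5]), (0.59, [575, 364, 2])]
```

View pics/scene2.png

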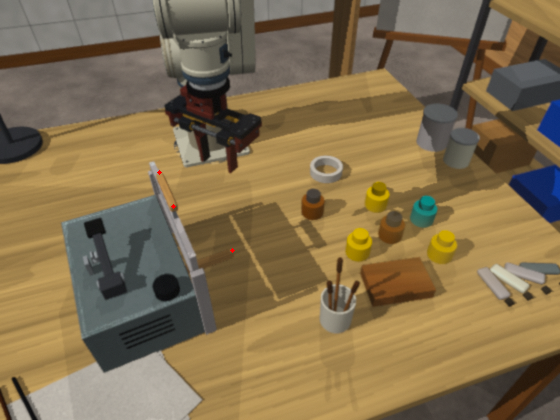

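>>> apply_moves(commands=[[[0,0,-0.04,-0.15],[-0.005,-0.01,-0.08,-0.3],[-0.01,-0.02,-0.12,-0.45],[-0.01,-0.026,-0.16,-0.569],[-0.01,-0.026,-0.2,-0.569],[-0.01,-0.026,-0.24,-0.569],[-0.01,-0.026,-0.24,-0.569]]])

```text
t: 9.48
ee_pos: [522.6, -87.2, 266.3]
orientation: [1.12, 1.268, -1.126]
ft_force: [0.3, 1.0, 0.4]
width: 59.8
```

```bash
python3 st.py; python3 - <<'E'
from h import *
from workcell import viewer,models
d=viewer.get_image("wrist"); p=np.load('cab.npy')
im=d['color'][...,::-1].copy()
for y in(65,85,116):
    u=proj(d,cab(p[:3],[0,y+p[4],40]))[0]; cv2.circle(im,tuple(int(round(v)) for v in u),3,(0,0,255),-1)
cv2.imwrite('pics/w2.png',im)
print(models.place_of("wrist","shelf_pull"))
E
```

```text
t 9.47 tcp [522.6 -87.2 266.3] F [0.3 1.  0.4] w 59.8 q [-0.19  0.49  1.92  0.    0.73 -0.31]
x [-0.006  0.001 -1.   ] jaw ang 0.1176
[{'position': [521.0, -82.3, 28.2], 'conf': 0.75}]
```

View pics/w2.png

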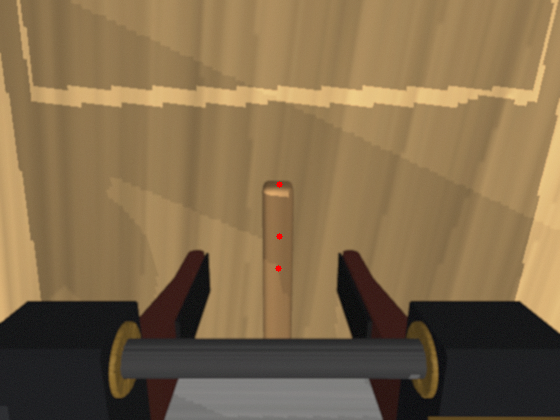

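>>> apply_moves(commands=[[[0,0,-0.03,0],[0,0,-0.06,0],[0,0,-0.077,0],[0,0,-0.077,0]]])

```text
t: 10.07
ee_pos: [524.0, -87.3, 191.9]
orientation: [1.122, 1.262, -1.123]
ft_force: [-0.2, -0.4, 0.5]
width: 60.1
```

>>> apply_moves(commands=[[[0,0,0,0],[0,0,0,0],[0,0,0,0],[0,0,0,0],[0,0,0,0],[0,0,0,0]]], gripper=0.008)

```text
t: 10.82
ee_pos: [523.8, -87.3, 191.8]
orientation: [1.123, 1.262, -1.122]
ft_force: [-0.0, -0.1, 3.0]
width: 17.8
```

>>> apply_moves(commands=[[[-0.0023,0.02,0,0],[-0.0045,0.04,0,0],[-0.0068,0.06,0,0],[-0.009,0.08,0,0],[-0.0113,0.1,0,0],[-0.0136,0.12,0,0],[-0.0158,0.14,0,0],[-0.0169,0.149,0,0]]])

```text
t: 11.82
ee_pos: [506.3, 63.4, 191.8]
orientation: [1.121, 1.263, -1.122]
ft_force: [-1.3, -4.9, 4.6]
width: 18.1
```

>>> apply_moves(commands=[[[-0.0003,0.003,0,0],[-0.0007,0.006,0,0],[-0.001,0.009,0,0],[-0.0013,0.011,0,0],[-0.0013,0.011,0,0]]])

```text
t: 12.45
ee_pos: [505.5, 71.0, 191.7]
orientation: [1.119, 1.261, -1.123]
ft_force: [2.3, -27.1, 3.9]
width: 17.9
```

>>> apply_moves(commands=[[[0.0003,-0.0025,0,0],[0.0003,-0.0025,0,0],[0.0003,-0.0025,0,0],[0.0003,-0.0025,0,0]]], gripper=0.06)

```text
t: 12.95
ee_pos: [505.7, 70.7, 191.6]
orientation: [1.122, 1.263, -1.122]
ft_force: [-0.5, 0.5, 0.8]
width: 54.4
```

>>> apply_moves(commands=[[[0,0,0.04,0],[0,0,0.08,0],[0,0,0.13,0],[-0.02,0.03,0.16,0],[-0.04,0.06,0.16,0],[-0.06,0.09,0.16,0],[-0.082,0.12,0.16,0],[-0.082,0.12,0.16,0]]])

```text
t: 13.95
ee_pos: [422.5, 191.6, 351.7]
orientation: [1.12, 1.264, -1.12]
ft_force: [-0.0, -0.1, 0.6]
width: 60.3
```

```bash
python3 st.py; python3 - <<'E'
from h import *
from workcell import viewer,models
p=np.load('cab.npy')
for c in("scene","top","wrist"):
  d=viewer.get_image(c); im=d['color'][...,::-1].copy()
  for q in ([0,286,40],[148,162,28],[-148,162,28],[70,100,28],[-70,100,28]):
    u=proj(d,cab(p[:3],q))[0]
    if abs(u).max()<800: cv2.circle(im,tuple(int(round(v)) for v in u),2,(0,0,255),-1)
  cv2.imwrite(f'pics/{c}3.png',im)
  for l in("shelf_floor","shelf_pull","jar1"): print(c,l,[(round(r['conf'],2),[round(float(v)) for v in r['position']]) for r in models.place_of(c,l)])
E
```

```text
t 13.95 tcp [422.5 191.6 351.7] F [-0.  -0.1  0.6] w 60.3 q [0.4  0.27 2.02 0.   0.86 0.28]
x [-0.  0. -1.] jaw ang 0.1203
scene shelf_floor []
scene shelf_pull [(0.8, [505, 65, 28])]
scene jar1 [(0.8, [424, 198, 1]), (0.73, [459, 384, 1]), (0.73, [595, 258, -1]), (0.71, [552, 474, 0]), (0.57, [678, 450, 1])]
top shelf_floor [(0.79, [531, -109, 27]), (0.59, [541, -185, -1])]
top shelf_pull [(0.8, [504, 66, 36])]
top jar1 [(0.9, [576, 365, 0]), (0.84, [602, 254, -3]), (0.75, [460, 382, 0]), (0.75, [679, 454, -6]), (0.65, [554, 475, 0])]
wrist shelf_floor []
wrist shelf_pull [(0.68, [502, 72, 30])]
wrist jar1 [(0.82, [602, 253, 1]), (0.69, [425, 201, 0])]
```

View pics/scene3.png

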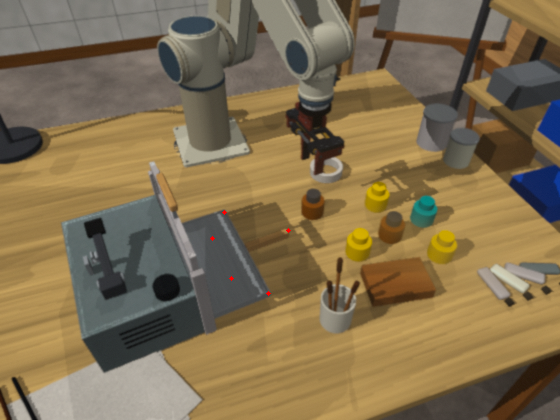

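View pics/wrist3.png

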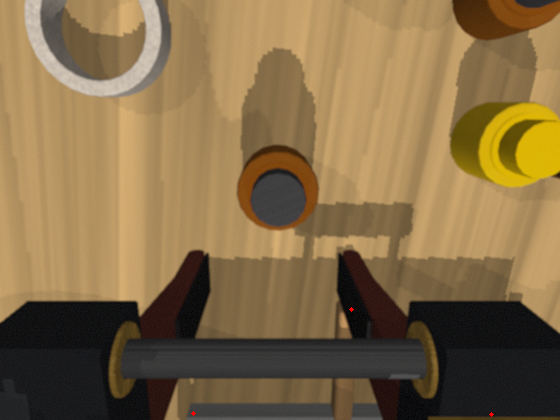

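```bash
python3 - <<'E'
from h import *
from workcell import viewer
d=viewer.get_image("wrist"); print(back(d,[[278,198]],75))
p=np.load('cab.npy'); print(cab(p[:3],[[70,100,0],[-70,100,0],[0,286,0]]))
E
```

```text
[[425.56276664 202.65385376  75.        ]]
[[593.26984697 -75.17383109   0.        ]
 [454.15863685 -90.92410783   0.        ]
 [502.78887424 101.77020971   0.        ]]
```

>>> apply_moves(commands=[[[0.003,0.011,-0.02,0],[0.003,0.011,-0.05,0],[0.003,0.011,-0.08,0],[0.003,0.011,-0.1,0],[0.003,0.011,-0.118,0],[0.003,0.011,-0.118,0],[0.003,0.011,-0.118,0]]], gripper=0.075)

```text
t: 15.48
ee_pos: [427.1, 201.4, 234.1]
orientation: [1.123, 1.262, -1.122]
ft_force: [0.0, -0.3, -0.1]
width: 75.1
```

>>> apply_moves(commands=[[[0,0,0,0],[0,0,0,0],[0,0,0,0],[0,0,0,0],[0,0,0,0],[0,0,0,0]]], gripper=0.03)

```text
t: 16.23
ee_pos: [426.8, 201.2, 233.8]
orientation: [1.123, 1.262, -1.123]
ft_force: [-1.7, 0.6, 3.3]
width: 39.2
```

>>> apply_moves(commands=[[[0,0,0.02,0],[0,0,0.05,0],[0,0,0.08,0],[0.003,-0.03,0.1,0],[0.007,-0.07,0.1,0],[0.011,-0.11,0.1,0],[0.015,-0.15,0.1,0],[0.019,-0.19,0.1,0]]])

```text
t: 17.23
ee_pos: [445.6, 10.0, 333.4]
orientation: [1.122, 1.263, -1.123]
ft_force: [0.8, 1.2, -1.6]
width: 39.4
```

>>> apply_moves(commands=[[[0.003,-0.04,0,0],[0.006,-0.075,0,0],[0.008,-0.102,0,0],[0.008,-0.102,0,0],[0.008,-0.102,-0.02,0],[0.008,-0.102,-0.045,0],[0.008,-0.102,-0.06,0],[0.008,-0.102,-0.06,0]]])

```text
t: 18.23
ee_pos: [453.4, -90.1, 272.7]
orientation: [1.122, 1.265, -1.124]
ft_force: [0.1, -0.6, -0.4]
width: 39.6
```

```bash
python3 st.py; python3 - <<'E'
from h import *
from workcell import viewer
for c in("scene","wrist"): cv2.imwrite(f'pics/{c}4.png',viewer.get_image(c)['color'][...,::-1])
E
```

```text
t 18.23 tcp [453.4 -90.1 272.7] F [ 0.1 -0.6 -0.4] w 39.6 q [-0.22  0.41  2.07  0.    0.67 -0.34]
x [-0.003  0.001 -1.   ] jaw ang 0.1176
```

View pics/scene4.png

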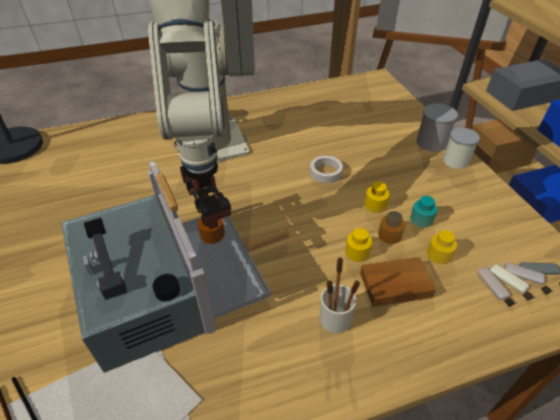

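View pics/wrist4.png

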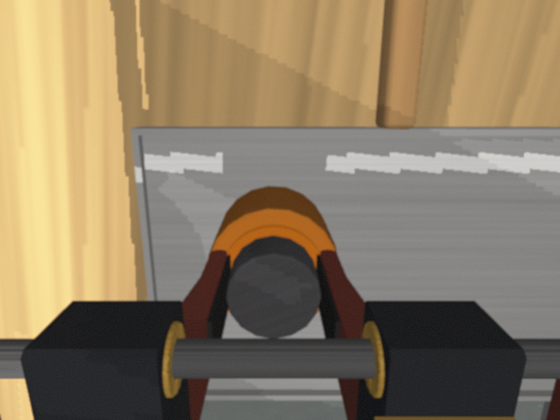

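>>> apply_moves(commands=[[[0,0,-0.005,0],[0,0,-0.009,0],[0,0,-0.011,0],[0,0,-0.012,0],[0,0,-0.012,0]]])

```text
t: 18.95
ee_pos: [453.8, -90.8, 261.8]
orientation: [1.123, 1.262, -1.123]
ft_force: [-0.9, -0.1, 1.6]
width: 39.6
```

>>> apply_moves(commands=[[[0,0,0,0],[0,0,0,0],[0,0,0,0],[0,0,0,0],[0,0,0,0]]], gripper=0.075)

```text
t: 19.58
ee_pos: [453.9, -90.7, 261.7]
orientation: [1.123, 1.262, -1.123]
ft_force: [-0.2, 0.3, -0.2]
width: 75.3
```

>>> apply_moves(commands=[[[0,0,0.02,0],[0,0,0.06,0],[0,0,0.1,0],[0,0.03,0.13,0],[0.01,0.08,0.14,0],[0.02,0.13,0.14,0],[0.035,0.18,0.14,0],[0.05,0.23,0.14,0]]])

```text
t: 20.58
ee_pos: [504.0, 141.0, 401.9]
orientation: [1.123, 1.262, -1.122]
ft_force: [1.2, -1.4, 0.2]
width: 75.2
```

>>> apply_moves(commands=[[[0.015,0.05,-0.01,0],[0.03,0.1,-0.02,0],[0.045,0.15,-0.03,0],[0.06,0.18,-0.04,0],[0.074,0.2,-0.05,0],[0.074,0.2,-0.05,0]]])

```text
t: 21.32
ee_pos: [577.9, 340.3, 350.3]
orientation: [1.12, 1.263, -1.123]
ft_force: [-0.5, -0.1, 0.0]
width: 74.7
```

```bash
python3 st.py; python3 - <<'E'
from h import *
from workcell import viewer,models
for c in("scene","wrist"): cv2.imwrite(f'pics/{c}5.png',viewer.get_image(c)['color'][...,::-1])
for c in("scene","top","wrist"): print(c,[(round(r['conf'],2),[round(float(v)) for v in r['position']]) for r in models.place_of(c,"jar1")])
E
```

```text
t 21.32 tcp [577.9 340.3 350.3] F [-0.5 -0.1  0. ] w 74.7 q [0.51 0.55 1.56 0.   1.03 0.4 ]
x [-0.001 -0.001 -1.   ] jaw ang 0.1184
scene [(0.96, [551, 476, 1]), (0.88, [678, 452, -1]), (0.82, [601, 256, -2]), (0.73, [579, 362, 2]), (0.57, [456, 380, 4]), (0.54, [511, -333, 218]), (0.27, [533, -177, 283])]
top [(0.9, [576, 365, 0]), (0.84, [602, 254, -3]), (0.75, [460, 382, 0]), (0.75, [679, 454, -6]), (0.65, [554, 475, 0])]
wrist [(0.93, [457, 385, 2]), (0.72, [600, 258, -1]), (0.68, [554, 476, 2]), (0.6, [581, 366, 1]), (0.55, [681, 455, 3])]
```

View pics/scene5.png

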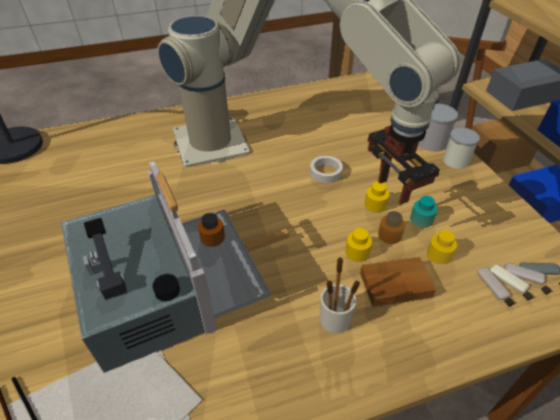

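View pics/wrist5.png

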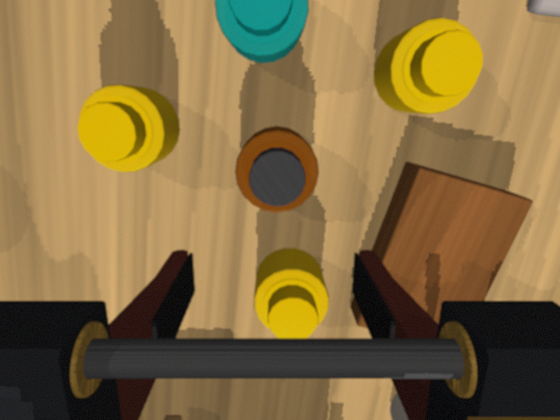

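```bash
python3 - <<'E'
from h import *
from workcell import viewer
d=viewer.get_image("wrist"); print(back(d,[[277,178]],75))
E
```

```text
[[576.85911876 365.01971719  75.        ]]
```

>>> apply_moves(commands=[[[0,0.024,0,0],[0,0.024,-0.03,0],[0,0.024,-0.06,0],[0,0.024,-0.09,0],[0,0.024,-0.116,0],[0,0.024,-0.116,0],[0,0.024,-0.116,0]]])

```text
t: 22.5
ee_pos: [578.2, 364.1, 236.7]
orientation: [1.124, 1.262, -1.121]
ft_force: [-0.5, -0.3, 0.5]
width: 74.7
```

>>> apply_moves(commands=[[[0,0,0,0],[0,0,0,0],[0,0,0,0],[0,0,0,0],[0,0,0,0],[0,0,0,0]]], gripper=0.03)

```text
t: 23.25
ee_pos: [577.9, 363.2, 235.9]
orientation: [1.123, 1.262, -1.123]
ft_force: [-1.0, 0.4, 4.1]
width: 39.5
```

>>> apply_moves(commands=[[[0,0,0.02,0],[0,0,0.06,0],[0,0,0.11,0],[0,-0.02,0.15,0],[-0.01,-0.06,0.17,0],[-0.02,-0.11,0.17,0],[-0.02,-0.16,0.17,0],[-0.02,-0.21,0.17,0]]])

```text
t: 24.25
ee_pos: [557.3, 151.8, 406.8]
orientation: [1.123, 1.262, -1.121]
ft_force: [1.6, -1.3, -2.3]
width: 39.3
```

>>> apply_moves(commands=[[[0.005,-0.05,0,0],[0.015,-0.1,0,0],[0.025,-0.15,0,0],[0.031,-0.2,0,0],[0.036,-0.227,-0.02,0],[0.036,-0.227,-0.06,0],[0.036,-0.227,-0.1,0],[0.036,-0.227,-0.13,0]]])

```text
t: 25.25
ee_pos: [593.5, -74.0, 274.9]
orientation: [1.123, 1.263, -1.123]
ft_force: [0.3, -0.4, -2.3]
width: 39.3
```

>>> apply_moves(commands=[[[0,0,0,0],[0,0,-0.005,0],[0,0,-0.009,0],[0,0,-0.012,0],[0,0,-0.013,0],[0,0,-0.013,0]]])

```text
t: 26.0
ee_pos: [594.1, -73.8, 263.8]
orientation: [1.123, 1.261, -1.122]
ft_force: [-2.2, 0.1, 5.7]
width: 39.8
```

Contact. Releasing, rising and looking.

>>> apply_moves(commands=[[[0,0,0,0],[0,0,0,0],[0,0,0,0],[0,0,0,0],[0,0,0,0]]], gripper=0.06)

```text
t: 26.62
ee_pos: [593.8, -73.7, 262.6]
orientation: [1.123, 1.262, -1.123]
ft_force: [-0.2, 0.5, 0.3]
width: 60.1
```

>>> apply_moves(commands=[[[0,0,0.02,0],[0,0,0.06,0],[0,0,0.1,0],[-0.02,0.03,0.13,0],[-0.045,0.08,0.13,0],[-0.07,0.12,0.13,0],[-0.09,0.145,0.1,0],[-0.09,0.145,0.07,0]]])

```text
t: 27.62
ee_pos: [502.7, 72.8, 333.9]
orientation: [1.122, 1.262, -1.119]
ft_force: [1.2, -0.3, 0.0]
width: 60.2
```

```bash
python3 st.py; python3 - <<'E'
from h import *
from workcell import viewer,models
for c in("scene","top"): cv2.imwrite(f'pics/{c}6.png',viewer.get_image(c)['color'][...,::-1])
d=viewer.get_image("wrist")
im=d['color'][...,::-1].copy(); p=np.load('cab.npy')
u=proj(d,cab(p[:3],[0,255,40]))[0]; print(u); cv2.circle(im,(int(u[0]),int(u[1])),3,(0,0,255),-1)
cv2.imwrite('pics/wrist6.png',im)
for c in("scene","top","wrist"): print(c,[(round(r['conf'],2),[round(float(v)) for v in r['position']]) for l in("shelf_pull","jar1") for r in models.place_of(c,l)])
E
```

```text
t 27.62 tcp [502.7  72.8 333.9] F [ 1.2 -0.3  0. ] w 60.2 q [0.12 0.35 1.94 0.   0.85 0.  ]
x [ 0.002  0.    -1.   ] jaw ang 0.1196
[279.75663261 210.58913641]
scene [(0.72, [505, 65, 30]), (0.34, [531, -175, 286]), (0.95, [550, 478, 2]), (0.88, [599, 259, 0]), (0.77, [597, -76, 32]), (0.76, [454, -94, 29]), (0.75, [458, 383, 4]), (0.65, [681, 450, -2])]
top [(0.57, [451, -89, 28]), (0.93, [680, 452, -4]), (0.91, [462, 383, 5]), (0.86, [552, 474, -1]), (0.85, [603, 251, -3]), (0.71, [451, -91, 30]), (0.66, [596, -78, 30])]
wrist [(0.71, [503, 70, 30]), (0.51, [452, -92, 28]), (0.93, [453, -90, 27])]
```

View pics/scene6.png

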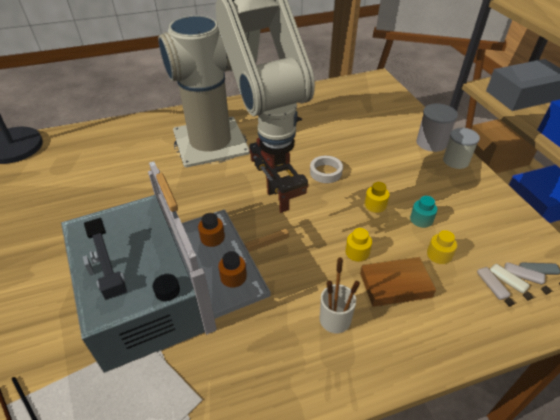

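View pics/top6.png

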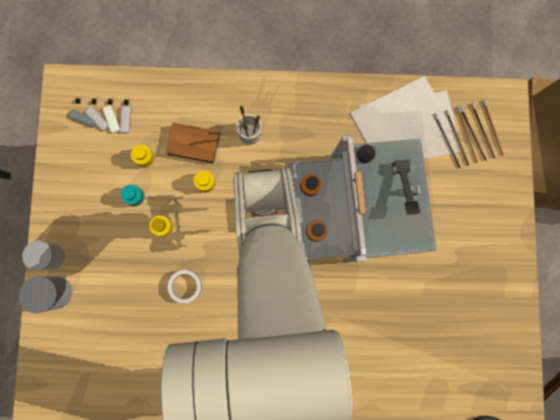

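View pics/wrist6.png

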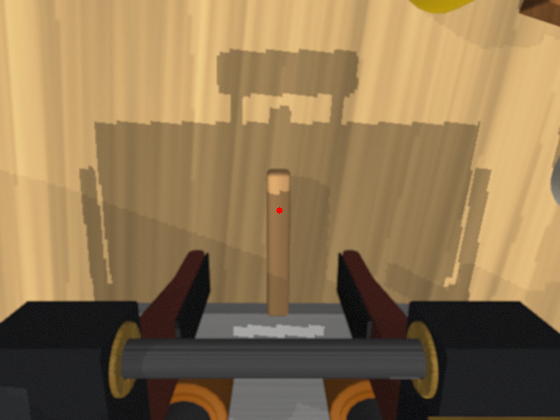

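>>> apply_moves(commands=[[[0.002,0,-0.04,0],[0.002,0,-0.08,0],[0.002,0,-0.11,0],[0.002,0,-0.13,0],[0.002,0,-0.141,0],[0.002,0,-0.141,0]]])

```text
t: 28.82
ee_pos: [506.0, 71.1, 191.5]
orientation: [1.122, 1.263, -1.123]
ft_force: [0.3, -1.0, 1.0]
width: 59.7
```

>>> apply_moves(commands=[[[0,0,0,0],[0,0,0,0],[0,0,0,0],[0,0,0,0],[0,0,0,0],[0,0,0,0]]], gripper=0.008)

```text
t: 29.58
ee_pos: [505.5, 71.2, 191.8]
orientation: [1.122, 1.263, -1.123]
ft_force: [-3.2, -0.3, 4.5]
width: 17.9
```

>>> apply_moves(commands=[[[0.0005,-0.004,0,0],[0.0011,-0.01,0,0],[0.0023,-0.02,0,0],[0.0034,-0.03,0,0],[0.0045,-0.04,0,0],[0.0057,-0.05,0,0],[0.0068,-0.06,0,0],[0.0079,-0.07,0,0]]])

```text
t: 30.58
ee_pos: [513.6, 1.2, 191.8]
orientation: [1.123, 1.263, -1.123]
ft_force: [-2.3, 4.0, 5.4]
width: 18.0
```

>>> apply_moves(commands=[[[0.0011,-0.01,0,0],[0.0023,-0.02,0,0],[0.0034,-0.03,0,0],[0.0045,-0.04,0,0],[0.0057,-0.05,0,0],[0.0068,-0.06,0,0],[0.0079,-0.07,0,0],[0.0091,-0.08,0,0]]])

```text
t: 31.58
ee_pos: [522.9, -79.1, 191.8]
orientation: [1.123, 1.262, -1.122]
ft_force: [-1.4, 2.6, 5.3]
width: 17.7
```

>>> apply_moves(commands=[[[0.0007,-0.006,0,0],[0.0011,-0.01,0,0],[0.0015,-0.013,0,0],[0.0018,-0.016,0,0],[0.002,-0.018,0,0],[0.0022,-0.0195,0,0],[0.0024,-0.021,0,0],[0.0024,-0.021,0,0]]])

```text
t: 32.58
ee_pos: [525.2, -98.2, 191.8]
orientation: [1.124, 1.264, -1.122]
ft_force: [-0.3, 18.2, 7.8]
width: 17.8
```

>>> apply_moves(commands=[[[-0.0001,0.0015,0,0],[0,0.0015,0,0],[0,0.0015,0,0],[0,0.0015,0,0]]], gripper=0.06)

```text
t: 33.08
ee_pos: [525.3, -98.5, 191.6]
orientation: [1.123, 1.262, -1.123]
ft_force: [0.3, -0.4, 0.8]
width: 54.3
```

>>> apply_moves(commands=[[[0,0,0.04,0],[0,0.02,0.09,0],[0,0.03,0.14,0],[0,0.03,0.2,0],[0,0.03,0.26,0.1],[0,0.03,0.31,0.28],[0,0.03,0.33,0.46],[0,0.03,0.33,0.64]]])

```text
t: 34.08
ee_pos: [525.3, -68.5, 524.1]
orientation: [0.632, 1.473, -0.63]
ft_force: [0.1, 0.5, -0.3]
width: 60.1
```

>>> apply_moves(commands=[[[0,-0.01,0,0.18],[0,-0.03,0,0.36],[0.004,-0.06,0,0.54],[0.008,-0.09,0,0.72],[0.008,-0.105,0,0.9],[0.008,-0.105,-0.01,0.931],[0.008,-0.105,-0.01,0.931]]])

```text
t: 34.95
ee_pos: [532.8, -172.8, 510.3]
orientation: [-0.089, 1.571, 0.091]
ft_force: [0.3, 0.1, 0.8]
width: 60.1
```

```bash
python3 st.py; python3 - <<'E'
from h import *
from workcell import viewer,models
p=np.load('cab.npy')
for c in("scene","wrist"):
  d=viewer.get_image(c); im=d['color'][...,::-1].copy()
  for q in ([-55,11,295],[55,11,295],[0,116,40]):
    u=proj(d,cab(p[:3],q))[0]
    if abs(u).max()<800: cv2.circle(im,tuple(int(round(v)) for v in u),2,(0,0,255),-1)
  cv2.imwrite(f'pics/{c}7.png',im)
for c in("scene","top","wrist"): print(c,[(l,round(r['conf'],2),[round(float(v)) for v in r['position']]) for l in("shelf_pull","sash_handle") for r in models.place_of(c,l)])
E
```

```text
t 34.95 tcp [ 532.8 -172.8  510.3] F [0.3 0.1 0.8] w 60.1 q [-0.33  0.22  1.66  0.    1.26 -2.02]
x [-0.002  0.001 -1.   ] jaw ang 1.685
scene [('shelf_pull', 0.86, [522, -104, 28]), ('sash_handle', 0.96, [532, -175, 282])]
top [('shelf_pull', 0.57, [451, -89, 28]), ('sash_handle', 0.94, [528, -170, 284])]
wrist [('shelf_pull', 0.7, [522, -101, 30]), ('sash_handle', 0.58, [535, -175, 292])]
```

View pics/scene7.png

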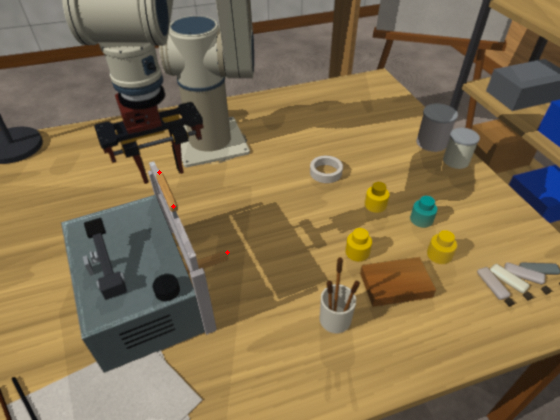

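View pics/wrist7.png

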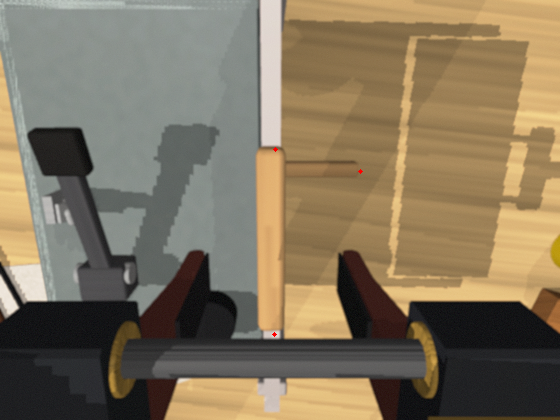

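>>> apply_moves(commands=[[[0,0,-0.03,0],[0,0,-0.05,0],[0,0,-0.062,0],[0,0,-0.062,0]]])

```text
t: 35.85
ee_pos: [533.2, -173.2, 449.1]
orientation: [-0.092, 1.57, 0.092]
ft_force: [-0.6, -0.2, -0.3]
width: 59.8
```

>>> apply_moves(commands=[[[0,0,0,0],[0,0,0,0],[0,0,0,0],[0,0,0,0],[0,0,0,0],[0,0,0,0]]], gripper=0.005)

```text
t: 36.6
ee_pos: [533.3, -173.7, 449.8]
orientation: [-0.093, 1.569, 0.091]
ft_force: [-0.6, -3.5, 0.1]
width: 15.8
```

>>> apply_moves(commands=[[[0,0,-0.01,0],[0,0,-0.025,0],[0,0,-0.04,0],[0,0,-0.055,0],[0,0,-0.07,0],[0,0,-0.085,0],[0,0,-0.097,0],[0,0,-0.097,0]]])

```text
t: 37.6
ee_pos: [533.3, -173.7, 350.8]
orientation: [-0.092, 1.569, 0.091]
ft_force: [3.6, -7.5, -9.2]
width: 16.0
```

>>> apply_moves(commands=[[[0,0,-0.003,0],[0,0,-0.006,0],[0,0,-0.009,0],[0,0,-0.011,0],[0,0,-0.011,0]]])

```text
t: 38.22
ee_pos: [533.4, -173.6, 344.4]
orientation: [-0.093, 1.567, 0.091]
ft_force: [-11.1, -1.7, 30.6]
width: 15.7
```

>>> apply_moves(commands=[[[0,0,0.002,0],[0,0,0.002,0],[0,0,0.002,0],[0,0,0.002,0]]], gripper=0.06)

```text
t: 38.72
ee_pos: [533.2, -173.1, 343.1]
orientation: [-0.092, 1.57, 0.093]
ft_force: [0.5, 0.1, 0.2]
width: 52.4
```

>>> apply_moves(commands=[[[0,0,0.04,0],[0,0,0.08,0],[0,0,0.1,0],[-0.006,-0.03,0.1,0],[-0.012,-0.07,0.1,0],[-0.018,-0.11,0.1,0],[-0.02,-0.13,0.1,0],[-0.02,-0.13,0.1,0]]], gripper=0.0)

```text
t: 39.72
ee_pos: [513.1, -304.0, 443.3]
orientation: [-0.09, 1.569, 0.091]
ft_force: [0.4, -0.7, 0.5]
width: 0.6
```

```bash
python3 st.py; python3 - <<'E'
from h import *
from workcell import viewer,models
p=np.load('cab.npy')
for c in("scene","wrist"):
  d=viewer.get_image(c); im=d['color'][...,::-1].copy()
  for q in ([-55,11,190],[55,11,190],[0,116,40],[-41,-145,216]):
    u=proj(d,cab(p[:3],q))[0]
    if abs(u).max()<800: cv2.circle(im,tuple(int(round(v)) for v in u),2,(0,0,255),-1)
  cv2.imwrite(f'pics/{c}8.png',im)
for c in("scene","top","wrist"): print(c,[(l,round(r['conf'],2),[round(float(v)) for v in r['position']]) for l in("lever_pad","sash_handle") for r in models.place_of(c,l)])
E
```

```text
t 39.73 tcp [ 513.1 -304.   443.3] F [ 0.4 -0.7  0.5] w 0.6 q [-0.55  0.34  1.66  0.    1.14 -2.24]
x [-0.     0.001 -1.   ] jaw ang 1.6861
scene [('lever_pad', 0.78, [510, -335, 218]), ('sash_handle', 0.8, [535, -176, 177])]
top [('lever_pad', 0.83, [511, -335, 215]), ('sash_handle', 0.94, [528, -170, 284])]
wrist [('lever_pad', 0.83, [515, -335, 216]), ('sash_handle', 0.72, [533, -176, 184])]
```

View pics/scene8.png

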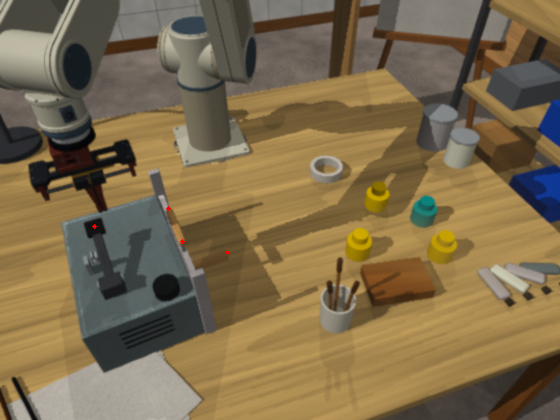

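View pics/wrist8.png

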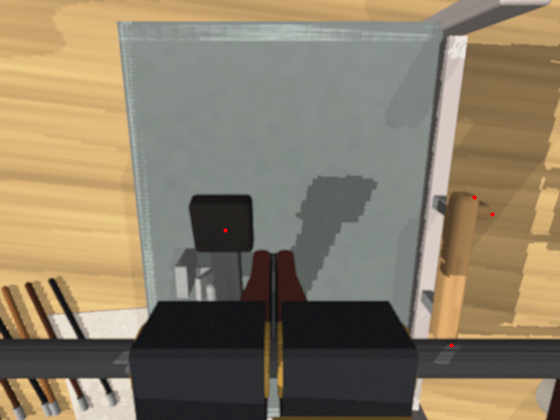

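```bash
python3 - <<'E'
from h import *
from workcell import viewer
d=viewer.get_image("wrist"); print(back(d,[[221,223],[462,198]],216), back(d,[[463,197]],190))
E
```

```text
[[ 507.18459001 -333.61703646  216.        ]
 [ 476.21126233 -198.66756672  216.        ]] [[ 480.34092232 -184.06944718  190.        ]]
```

>>> apply_moves(commands=[[[-0.004,-0.015,0,0],[-0.007,-0.029,0,0],[-0.007,-0.029,-0.02,0],[-0.007,-0.029,-0.035,0],[-0.007,-0.029,-0.045,0],[-0.007,-0.029,-0.052,0],[-0.007,-0.029,-0.059,0],[-0.007,-0.029,-0.066,0]]])

```text
t: 41.18
ee_pos: [506.3, -332.6, 378.3]
orientation: [-0.093, 1.569, 0.092]
ft_force: [-2.3, -0.4, 6.5]
width: 0.5
```

>>> apply_moves(commands=[[[-0.001,0,-0.007,0],[-0.002,0,-0.014,0],[-0.003,0,-0.02,0],[-0.003,0,-0.025,0],[-0.003,0,-0.028,0],[-0.003,0,-0.03,0],[-0.003,0,-0.03,0]]])

```text
t: 42.05
ee_pos: [503.3, -332.8, 348.4]
orientation: [-0.093, 1.568, 0.091]
ft_force: [-2.6, -1.9, 6.6]
width: 0.6
```

>>> apply_moves(commands=[[[0,0,-0.0015,0],[0,0,-0.003,0],[0,0,-0.004,0],[0,0,-0.004,0]]])

```text
t: 42.55
ee_pos: [503.4, -332.8, 346.9]
orientation: [-0.094, 1.567, 0.091]
ft_force: [-8.9, 2.4, 23.8]
width: 0.3
```

On its stop (24 N, tip at about 165 mm). Lifting off and checking.

>>> apply_moves(commands=[[[0,0,0.02,0],[0,0,0.06,0],[0,0,0.1,0],[0,0.03,0.14,0],[-0.02,0.08,0.16,0],[-0.04,0.13,0.16,0],[-0.06,0.18,0.16,0],[-0.06,0.23,0.16,0]]])

```text
t: 43.55
ee_pos: [441.9, -100.8, 503.9]
orientation: [-0.092, 1.568, 0.091]
ft_force: [0.5, -0.3, -0.7]
width: 0.3
```

>>> apply_moves(commands=[[[0,0.05,0,0],[0,0.1,0,0],[0,0.15,0,0],[0,0.2,0,0],[0,0.25,0,0],[0,0.3,0,0],[0,0.35,0,0],[0,0.35,0,0]]])

```text
t: 44.55
ee_pos: [443.1, 250.5, 503.5]
orientation: [-0.095, 1.568, 0.096]
ft_force: [-0.6, -0.4, -0.0]
width: 0.3
```

```bash
python3 st.py; python3 - <<'E'
from h import *
from workcell import viewer,models
p=np.load('cab.npy')
for c in("scene","top"):
  d=viewer.get_image(c); im=d['color'][...,::-1].copy()
  cv2.imwrite(f'pics/{c}9.png',im)
  for q in ([-55,11,190],[55,11,190],[0,116,40],[-49,-145,173]):
    u=proj(d,cab(p[:3],q))[0]
    cv2.circle(im,tuple(int(round(v)) for v in u),1,(0,0,255),-1)
  c2=im[150:370,40:280] if c=="scene" else im[120:280,290:450]
  cv2.imwrite(f'pics/{c}9c.png',cv2.resize(c2,None,fx=2.7,fy=2.7))
  print(c,[(l,round(r['conf'],2),[round(float(v)) for v in r['position']]) for l in("lever_pad","sash_handle","shelf_pull","jar1","brush_mug","palette_box","tape_roll") for r in models.place_of(c,l)])
E
```

```text
t 44.55 tcp [443.1 250.5 503.5] F [-0.6 -0.4 -0. ] w 0.3 q [ 0.49  0.14  1.78  0.    1.22 -1.2 ]
x [ 0.     0.001 -1.   ] jaw ang 1.6922
scene [('lever_pad', 0.88, [500, -334, 178]), ('sash_handle', 0.67, [533, -175, 178]), ('shelf_pull', 0.69, [524, -107, 30]), ('shelf_pull', 0.54, [536, -174, 178]), ('jar1', 0.97, [551, 475, 2]), ('jar1', 0.96, [597, 257, -2]), ('jar1', 0.76, [679, 454, 0]), ('jar1', 0.63, [461, 383, 4]), ('brush_mug', 0.91, [769, 123, 2]), ('palette_box', 0.78, [726, 299, -3]), ('tape_roll', 0.76, [280, 303, -1]), ('tape_roll', 0.42, [503, -336, 177])]
top [('lever_pad', 0.84, [504, -335, 177]), ('shelf_pull', 0.61, [524, -103, 34]), ('jar1', 0.95, [603, 258, -2]), ('jar1', 0.79, [679, 454, -1]), ('jar1', 0.49, [460, 385, 6]), ('brush_mug', 0.65, [767, 118, 4]), ('palette_box', 0.84, [725, 294, -2])]
```

View pics/scene9c.png

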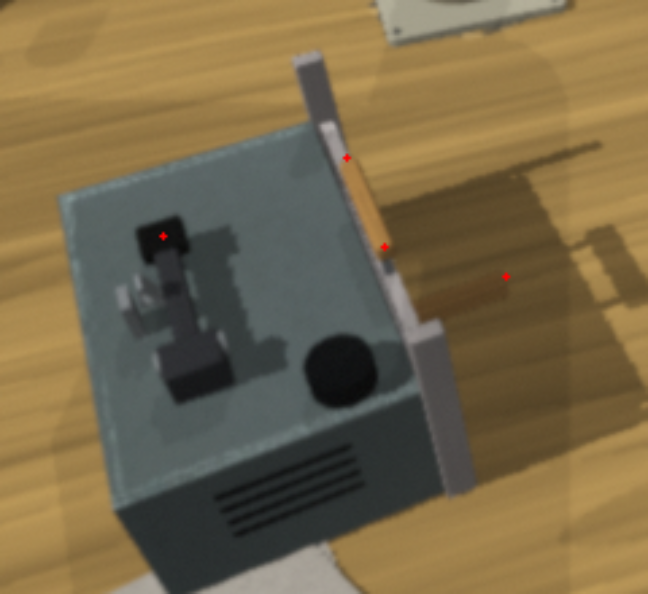

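View pics/top9c.png

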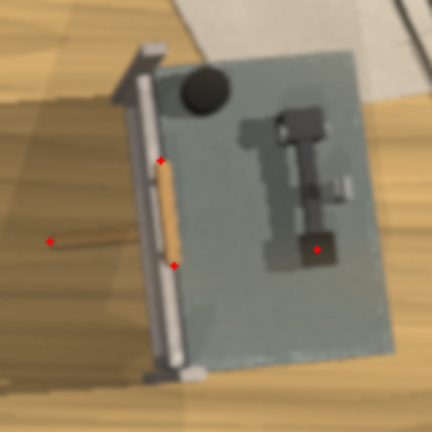

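View pics/scene9.png

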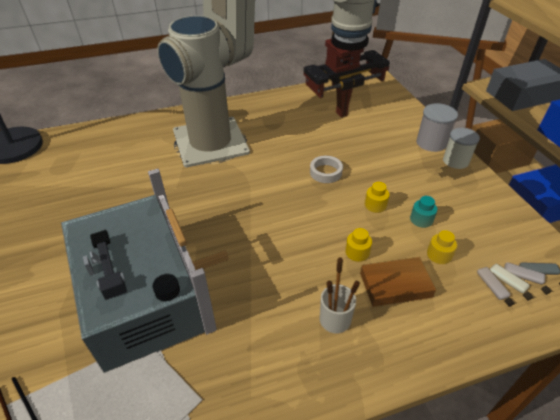

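```bash
python3 -c "
from workcell import workorder
print(workorder.close_job())"
```

```text
the job is handed in; nothing more can be done
None
```

I handed the job in at about 45 s, with both amber jars put away and the cabinet locked. There were two amber jars at the start; I left the yellow and turquoise look-alikes alone.

- **Order of work:** I raised the sash to its stop and drew the shelf out to its stop. I then stood both jars on it, pushed it home and lowered the sash to its stop. Last, I pressed the lever to its stop (about 24 N).
- **Shelf and sash:** The last pictures show the shelf pull where it should be when home. The sash handle read 178 mm, against 181 mm when fully down.
- **Lever:** The pad stayed at about 177 mm after I let go, so the catch is holding.
- **Things not to be moved:** The mug, box, tape roll and look-alikes read where they were at the start, within the networks' accuracy. The last top view did not report the tape roll or the turquoise look-alike, but the scene view shows both unmoved.
- **Not checked:** I did not look at the jars again once the shelf was home, because the roof hides them. They stood upright on the shelf in the last pictures before the push. It ran smoothly, with about 4 N while moving and 18 N at the stop.
- **Disagreements:** With the sash down, a single wrist reading put the handle about 8 mm off in y, which the scene view and the stop force did not bear out. Two top-view results I printed while waiting on the sash were stale, because they came from an older picture. I did not use either of them.

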